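# Refit the access panel of a cellar ventilation filter box

## Robot

A 7-joint arm with a two-finger parallel gripper is mounted at the origin on the work surface. World frame = base frame: x ahead of the robot, y to its left, z up, the work surface at z = 0. Lengths are in m, angles in rad, forces in N, time in s.
With the tool pointing down it reaches from about 0.425 to 0.95 m from the base axis. Payload 4.7 kg.
Tool frame: the origin (TCP) lies midway between the tips of the shut fingers; the grasp point (between the pads) lies env.grip_depth behind it (env.grip_depth is the distance from the TCP to the grasp point, in m); z points along the fingers, x is the direction in which the jaws open and shut, and the axes are right-handed (so a half turn about z gives the same grasp; the last joint's range is limited). The gripper opens to 87 mm and grips with 3 to 60 N. Pads are 19 mm wide; open, the fingers measure 117 mm over their backs; the gripper's body (75 mm by 190 mm) begins 51 mm behind the grasp point.
Start: joints at [1.316, 0.469, -0.049, 1.532, 0.024, 1.141, -0.082], TCP at [0.151, -0.658, 0.223] pointing down, gripper open.
Joint ranges: [-2.59, 2.59], [-0.33, 1.99], [-1.39, 1.29], [0.1, 2.45], [-1.04, 4.18], [0.21, 1.99], [-2.66, 2.66]. Speed limits (rad/s): [2.57, 2.57, 3.14, 3.14, 3.14, 3.14, 3.14].

## Interface

Orientations are given as a rotation vector (axis times angle).
In Python, from workcell import env gives the robot as it stands.
- The arm moves only by the tool step_arm, never from a script. Its arguments are lists of equal length, an entry for each row: "xyz": the shift along the tool's x, y, z normalised to -1 to 1, where 1 is 100 mm, a list of three; "twist": the turn, a rotation vector about the tool's x, y, z normalised to -1 to 1, where 1 is pi/4 rad, a list of three; "fingers": the opening in per cent of the stroke, from 0 (shut) to 100 (fully open). In form: {"xyz": [[dx, dy, dz], ...], "twist": [[rx, ry, rz], ...], "fingers": [fingers, ...]}. A call has 1 to 20 rows; each row is the pose to reach, as a shift and turn from the pose measured when the call began, along the tool's axes at that moment; what a row does not reach only later rows make up. A row lasts 1/10 s, in which the tool goes at most 50 mm and 8.59 degrees, less where a joint would pass 70% of its speed; a pose out of reach is approached as far as the arm can. A call with a number of a shift or a turn outside -1 to 1 is refused whole. A call with a gripper value outside its range is refused whole. The fingers move at their own pace and stop on an object; the grip force is fixed at half the most. Time passes only in rows, so rows that repeat a pose let the fingers close. It gives the time, the measured TCP pose, the force and the opening at its end, in the units of the state.
- env.sense(): the state, without advancing time (a new reading comes with each control period).
- env.get_image(name): name is "scene" or "side" or "wrist"; returns a dict with "pixels" (384x512x3 uint8, red, green, blue), "mtx" (3x3 intrinsics, pixels), "T" (4x4, takes a point from camera to world coordinates). Camera axes: x right, y up, looking along -z (the intrinsics and any distortion apply to the point x, -y, -z); pixel columns grow to the right and rows downward; lengths in m; the calibration is good to about 2 mm. A picture is of the moment at which its call begins. There is no depth.
- env.close_job(): hands the job in, once; it reports no verdict.
The state is a dict: "time_s": time; "joints": joint angles; "joint_vel": joint speeds; "joint_efforts": joint torques, N m; "tcp_pos": TCP position; "ee_rot": TCP orientation; "force": force on the tool from outside, world axes, zero at the start; "ft_torque": the same for the moment, N m; "grip_width": finger opening in m.
Only numpy, scipy, OpenCV 4.12 (cv2) and the standard library are available. Lean on these libraries where they do the work, as an engineer would, in place of code of your own. Each camera call takes 0.05 s, during which the arm holds its last target. There are 200 camera calls.

## Task

Refit the white access panel on the ventilation filter box: turn the red wing of the quarter-turn fastener about a quarter turn until it lines up with where the panel's slot will be, then lower the panel by its handle so that the guide pin comes up through the eyelet and the wing through the slot. Press the panel firmly down on the frame's sponge gasket, level, until its top is clear below the wing, and finish while still holding it pressed like that, so that I can turn the wing over it to lock it. Leave everything else on the bench where it stands.

Things in the scene. Friction and masses are not known exactly. Their poses are not given: they have to be found in the camera images.
- filter_box: sheet-metal ventilation filter box, fixed on the bench: 170 (its x) x 250 (its y) x 140 mm tall, a 100 mm duct spigot 45 mm long on each x side. Origin: centre of its underside, z up. Open on top; the guide pin stands on the top frame 105 mm from the centre towards +y, the red wing 105 mm towards -y. The panel belongs on it in line with the box, same position and yaw
- frame_top (a point): centre of the frame's upper face, 140 mm above the bench. The opening is 110 x 136 mm with a clean filter inside; round it a black sponge gasket, 134 x 160 mm outside, stands 6 mm above the frame
- guide_pin_tip (a point): tip of the fixed brass guide pin: round, 8 mm thick, upright, 40 mm tall above the frame, the top 10 mm tapered to 3 mm; the point is on its axis at the top
- wing (a joint): angle of the red wing about the vertical (rad, anticlockwise from above positive). At 0 the wing's long side lies along the box's x, as the panel's slot does once the panel is on: only near 0 does the wing pass the slot. Starts 0.7 to 1.5 rad off, turns from -1.65 to 1.65, no detent, 0.04 N m of friction, stays where it is left
- wing_top (a point): middle of the top of the quarter-turn fastener's red wing, on its axis, 28.5 mm above the frame. The wing is a bar 28 mm long, 8 mm thick, 18 mm tall with a rounded top and a white line along it, on an 8 mm neck; its underside is 10.5 mm above the frame. It can be pinched across its 8 mm from above
- access_panel: the loose white access panel, lying right side up on the bench beside the box: a plate 164 (its x) x 246 (its y) x 6 mm, about 0.45 kg, balanced at its middle. Origin at the centre of its underside, z up. It has a round eyelet at +y, a slot at -y and a black bar handle along its y on top
- panel_handle (a point): middle of the black bar handle, 44 mm above the panel's underside: bar 14 mm wide (along the panel's x), 12 mm tall, 112 mm long (along y), with posts 48 mm either side of the middle and a free gap of 32 mm between bar and plate
- panel_eyelet (a point): centre of the brass-rimmed eyelet, at the panel's underside, 105 mm from the middle towards the panel's +y: a round hole of 12 mm through the plate, for the guide pin
- panel_slot (a point): centre of the red-edged slot, at the panel's underside, 105 mm from the middle towards the panel's -y: 34 mm long (along x) and 14 mm wide (along y), through the plate, for the wing
- gasket_pin (a joint): how far the half of the gasket at the guide pin's end is squeezed (m): 0 when free, at most 0.0045. Spring of 2750 N/m: the two halves together take 5.5 N for each mm, the panel's own weight squeezes them about 0.8 mm
- gasket_stud (a joint): the same for the half of the gasket at the wing's end
- paint_tin: bystander: white paint tin with blue lid, 86 mm across, 100 mm tall, standing; origin at the centre of its underside
- varnish_tin: bystander: orange tin, 72 mm across, 80 mm tall, standing; origin at the centre of its underside
- clip_jar: bystander: glass jar with a yellow cap, 52 mm across, 75 mm tall, standing; origin at the centre of its underside
- screwdriver: bystander: screwdriver, 190 mm long, lying along its x; origin at the middle, on the bench
- old_filter: bystander: used grey filter cassette, 130 x 150 x 40 mm, lying flat; origin at the centre of its underside
- cleaner_bottle: bystander: blue bottle with red cap, 68 mm across, 190 mm tall, standing; origin at the centre of its underside
- brush: bystander: flat brush, 200 mm long, lying along its x; origin at the middle, on the bench

How it is judged:
On the way, in this order (a step that is already met when the one before it is completed fails the run):
1. the wing is turned into line with the slot direction (within 0.35 rad of 0) (value of joint wing between -0.35 and 0.35 rad), for 0.2 s.
2. the guide pin has entered the panel's eyelet: eyelet within 6 mm of the pin's axis and the panel's underside at the eyelet at least 12 mm below the pin's tip (horizontal distance between panel_eyelet and guide_pin_tip below 0.006 m and z of panel_eyelet in the frame of guide_pin_tip below -0.012 m), for 0.1 s.
At the end, for the whole second after the job is handed in: Panel held on the frame by the fingers (over 3 N) and at rest: pin in the eyelet (within 6 mm), wing through the slot (8 mm) and still in line (0.3 rad), both gasket halves squeezed over 2 mm, both ends of the panel under 5 mm above the frame (horizontal distance between panel_eyelet and guide_pin_tip below 0.006 m and horizontal distance between panel_slot and wing_top below 0.008 m and value of joint wing between -0.3 and 0.3 rad and value of joint each of gasket_pin, gasket_stud above 0.002 m and z of each of panel_eyelet, panel_slot in the frame of frame_top below 0.005 m and contact force between the fingers and access_panel above 3 N and linear speed of access_panel below 0.02 m/s); the arm keeps its last pose, push and grip.
It fails at once if another thing on the bench (tin, jar, bottle, tool, old filter) is moved more than 30 mm (distance of any of paint_tin, varnish_tin, clip_jar, screwdriver, old_filter, cleaner_bottle, brush from where it was at the start of the episode above 0.03 m).
It also fails if it takes over 54 s, if anything falls off the work surface, if the arm or the gripper's body presses on something with over 40 N, if the wrist force passes 120 N, or if a joint passes its speed limit or range.

## Working session

There is one attempt and no reset: what is moved stays moved. The work goes in short steps, Python scripts to look and compute and a tool call to move; the robot and the scene stay as the last step left them, time stands still between calls to the robot, and variables do not carry over. Pictures are saved under pics/ and viewed, about 8 in all and at most 12, crops included, and the job is handed in when it is done.

Besides the shell and the picture viewer there is one more tool, called after "Call:" in YAML: its name, and indented under it one key for each argument. step_arm: Moves the arm, as the interface text tells. Scaled input: -1 to 1 covers 100 mm each way for a shift and pi/4 rad each way for a turn. Its arguments: {"type":"object","properties":{"xyz":{"type":"array"},"twist":{"type":"array"},"fingers":{"type":"array"}},"required":["xyz","twist","fingers"]}

```bash
ls; mkdir -p pics; python3 - <<'E'
from workcell import env
import cv2,numpy as np
s=env.sense();print(s,env.grip_depth)
ims=[]
for n in ["scene","side","wrist"]:
    d=env.get_image(n);np.savez(f"pics/{n}0.npz",**{k:np.array(d[k]) for k in("pixels","mtx","T")});print(n,d.keys(),np.round(d["mtx"],1).tolist(),np.round(d["T"],3).tolist())
    cv2.imwrite(f"pics/{n}0.png",d["pixels"][:,:,::-1])
E
```

```text
pics
{'time_s': 0.0, 'joints': array([ 1.31610768,  0.46942377, -0.04859552,  1.5336818 ,  0.02408115,
        1.14098827, -0.08232449]), 'joint_vel': array([-0.00132249,  0.00112802, -0.00063082, -0.00043773,  0.00101633,
       -0.0023481 , -0.0009735 ]), 'joint_efforts': array([-4.38220577e-04, -5.07977843e+01, -8.06168583e-02, -2.36153018e+01,
       -6.12201076e-02,  3.78665782e-02,  1.83713951e-04]), 'tcp_pos': array([ 0.15099878, -0.65728541,  0.22151647]), 'ee_rot': array([-2.45665341e+00,  1.95632670e+00,  2.40451246e-03]), 'force': array([-0.12396704, -0.25556261,  0.87459734]), 'ft_torque': array([ 0.00423273, -0.01231166, -0.00753047]), 'grip_width': 0.0871082833017763} 0.0187
scene dict_keys(['pixels', 'mtx', 'T']) [[402.3, 0.0, 252.4], [0.0, 402.3, 193.5], [0.0, 0.0, 1.0]] [[0.817, -0.467, 0.339, 1.127], [0.577, 0.669, -0.469, -0.725], [-0.007, 0.579, 0.816, 1.398], [0.0, 0.0, 0.0, 1.0]]
side dict_keys(['pixels', 'mtx', 'T']) [[461.2, 0.0, 256.2], [0.0, 461.2, 196.7], [0.0, 0.0, 1.0]] [[-0.933, 0.242, -0.265, 0.22], [-0.359, -0.657, 0.663, 1.014], [-0.014, 0.714, 0.7, 1.17], [0.0, 0.0, 0.0, 1.0]]
wrist dict_keys(['pixels', 'mtx', 'T']) [[298.5, 0.0, 252.7], [0.0, 298.5, 186.7], [0.0, 0.0, 1.0]] [[0.224, 0.941, 0.254, 0.221], [-0.975, 0.217, 0.055, -0.642], [-0.004, -0.26, 0.966, 0.384], [0.0, 0.0, 0.0, 1.0]]
```

View pics/scene0.png

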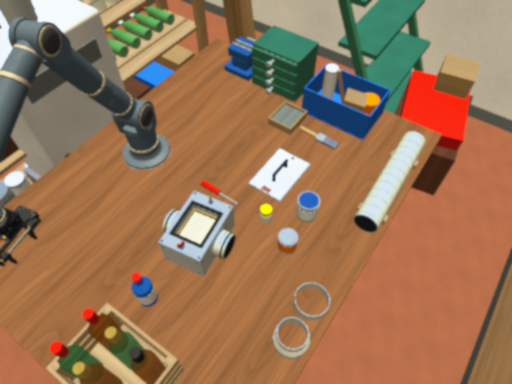

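View pics/side0.png

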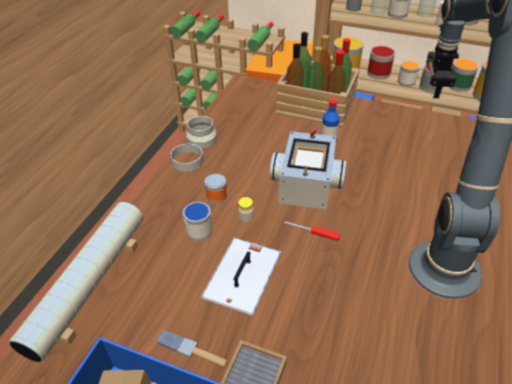

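The scene view has the box at about (198,232), the wing at (181,245) and the panel at (280,173). The side view has the panel at (243,275), its slot at (256,247), its eyelet at (228,300) and the wing at (313,134).

```bash
cat > h.py <<'E'
import numpy as np,cv2
from scipy.spatial.transform import Rotation as R
def load(f): d=np.load(f);return d["pixels"],d["mtx"],d["T"]
def grab(n,tag):
    from workcell import env
    d=env.get_image(n);np.savez(f"pics/{tag}.npz",**{k:np.array(d[k]) for k in("pixels","mtx","T")})
    cv2.imwrite(f"pics/{tag}.png",d["pixels"][:,:,::-1]);return load(f"pics/{tag}.npz")
def ray(uv,K,T):
    x=np.linalg.solve(K,[uv[0],uv[1],1.]);v=T[:3,:3]@[x[0],-x[1],-1.];return T[:3,3],v/np.linalg.norm(v)
def plane(uv,K,T,z):
    o,v=ray(uv,K,T);return o+v*(z-o[2])/v[2]
def tri(obs): # [(uv,K,T)...]
    A=np.zeros((3,3));b=np.zeros(3);rs=[ray(*o) for o in obs]
    for o,v in rs: P=np.eye(3)-np.outer(v,v);A+=P;b+=P@o
    p=np.linalg.solve(A,b);return p,[np.linalg.norm((np.eye(3)-np.outer(v,v))@(p-o)) for o,v in rs]
def proj(p,K,T):
    c=T[:3,:3].T@(np.asarray(p)-T[:3,3]);u=K@[c[0],-c[1],-c[2]];return u[:2]/u[2]
def blobs(m,amin=8):
    n,l,s,c=cv2.connectedComponentsWithStats(m.astype(np.uint8));return [(np.round(c[i],2),s[i]) for i in range(1,n) if s[i,4]>=amin]
def loc(p,s): # world point -> tool frame
    return R.from_rotvec(s["ee_rot"]).inv().apply(np.asarray(p)-s["tcp_pos"])
E
python3 - <<'E'
from h import *
a=load("pics/scene0.npz");b=load("pics/side0.npz")
for n,d in(("scene",a),("side",b)):
    hsv=cv2.cvtColor(d[0],cv2.COLOR_RGB2HSV);H,S,V=[hsv[...,i].astype(int) for i in range(3)]
    print(n,"red",[(c.tolist(),s[4]) for c,s in blobs(((H<6)|(H>174))&(S>150)&(V>90),4)])
    print("dark",[(c.tolist(),s.tolist()) for c,s in blobs((V<60),30)])
P=lambda u,v:print(np.round(tri([(u,*a[1:]),(v,*b[1:])]),3) if 0 else tri([(u,*a[1:]),(v,*b[1:])]))
P((181,245),(313,134)) #wing
P((281,172),(243,268)) #handle
for u in[(241,240),(281,250),(254,300),(206,292)]: print("panel corner",plane(u,*b[1:],.006))
for u in[(228,300),(256,247)]: print("eye,slot",plane(u,*b[1:],.006))
for u in[(293,133),(342,137),(333,179),(279,176)]: print("box corner",plane(u,*b[1:],.14))
for n,u,z in [("bottle",(145,290),.1),("yellow",(266,211),.07),("blue",(308,198),.1),("orange",(288,235),.08)]: print(n,plane(u,*a[1:],z))
for d in(a,b):
    print()
for n,d,(x0,y0,x1,y1) in(("sc",a,(140,140,320,310)),("si",b,(190,90,360,330))):
    pass
c=np.hstack([cv2.resize(a[0][180:285,145:250],(400,400),interpolation=2),cv2.resize(b[0][115:220,255:360],(400,400),interpolation=2)])
cv2.imwrite("pics/c1.png",c[:,:,::-1])
E
```

```text
scene red [([141.6, 8.2], np.int32(5)), ([435.53, 109.26], np.int32(3189)), ([209.78, 186.74], np.int32(107)), ([135.77, 277.04], np.int32(74)), ([89.81, 315.48], np.int32(172)), ([58.37, 348.73], np.int32(195))]
dark [([51.03, 78.85], [0, 29, 101, 132, 3008]), ([90.04, 51.85], [79, 42, 21, 20, 237]), ([304.61, 72.31], [294, 48, 23, 51, 471]), ([111.33, 100.45], [92, 86, 37, 27, 492]), ([140.1, 128.84], [115, 107, 41, 42, 805]), ([424.57, 171.32], [415, 155, 21, 32, 136]), ([437.96, 175.2], [426, 159, 25, 34, 261]), ([15.35, 226.04], [0, 210, 40, 48, 614]), ([364.94, 223.17], [355, 216, 21, 15, 214]), ([228.92, 246.63], [224, 237, 10, 20, 76]), ([8.54, 258.0], [4, 254, 12, 9, 48]), ([138.9, 357.35], [132, 350, 13, 13, 93])]
side red [([196.83, 12.38], np.int32(24)), ([220.77, 16.09], np.int32(22)), ([270.21, 23.64], np.int32(14)), ([341.99, 52.1], np.int32(163)), ([382.35, 51.01], np.int32(147)), ([379.61, 67.67], np.int32(278)), ([427.5, 67.17], np.int32(12)), ([332.62, 101.83], np.int32(48)), ([312.57, 132.29], np.int32(14)), ([325.21, 232.88], np.int32(217))]
dark [([477.83, 25.65
[... 645 characters left out ...]
050174300849841185), np.float64(0.005017430084984164)])
panel corner [0.63456185 0.11868263 0.006     ]
panel corner [0.4976631  0.11259259 0.006     ]
panel corner [0.51128187 0.31770327 0.006     ]
panel corner [0.6554288  0.34209804 0.006     ]
eye,slot [0.58281559 0.34451118 0.006     ]
eye,slot [0.5776316 0.1290959 0.006    ]
box corner [ 0.60305717 -0.32366205  0.14      ]
box corner [ 0.42735883 -0.36172523  0.14      ]
box corner [ 0.40154336 -0.12781628  0.14      ]
box corner [ 0.5739606  -0.08026848  0.14      ]
bottle [ 0.52112949 -0.51381502  0.1       ]
yellow [0.66822325 0.0010997  0.07      ]
blue [0.7795592  0.12923904 0.1       ]
orange [ 0.79902309 -0.04566595  0.08      ]
```

View pics/c1.png

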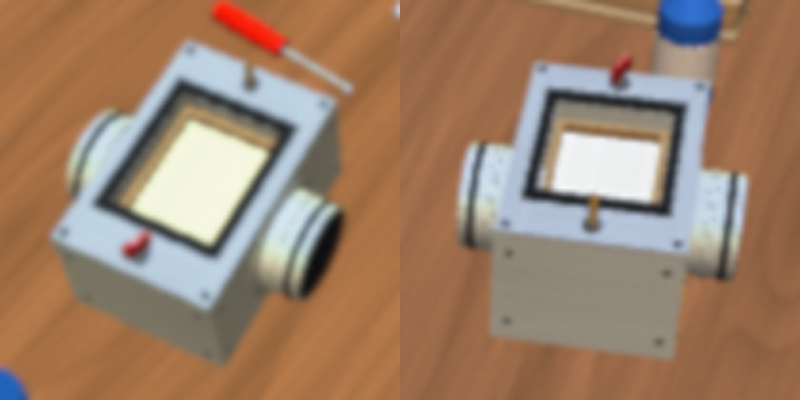

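The crop shows the box's top clearly. The red wing is at the near end with its long side close to the box's y, the brass pin is at the far end, and the box yaw is about 0.2 rad. Next I'll work out the tool axes and move the wrist camera over the box.

```bash
python3 - <<'E'
from h import *
from workcell import env
s=env.sense();M=R.from_rotvec(s["ee_rot"]).as_matrix();print(M.round(3))
_,K,T=load("pics/wrist0.npz")
print("cam in tool pos",(M.T@(T[:3,3]-s["tcp_pos"])).round(4),"axis",(M.T@-T[:3,2]).round(3))
# desired: tcp ground target (0.44,-0.25,0.30)
print(loc([.47,-.27,.32],s))
E
```

```text
[[ 0.224 -0.975 -0.   ]
 [-0.975 -0.224  0.001]
 [-0.002  0.    -1.   ]]
cam in tool pos [-0.     -0.0718 -0.1626] axis [-0.002  0.26   0.966]
[-0.30631748 -0.39760065 -0.09780229]
```

Call:
step_arm:
  xyz:
    - [-0.25,-0.33,-0.3]
    - [-0.5,-0.66,-0.5]
    - [-0.77,-1.0,-0.6]
    - [-0.77,-1.0,-0.6]
  twist:
    - [0,0,0]
    - [0,0,0]
    - [0,0,0]
    - [0,0,0]
  fingers: [100,100,100,100]

```text
time_s: 0.55
tcp_pos: [0.238, -0.5557, 0.2841]
ee_rot: [-2.465, 1.942, -0.005]
force: [-0.1, -0.2, -0.4]
grip_width: 0.0873
```

Call:
step_arm:
  xyz:
    - [-0.25,-0.33,-0.1]
    - [-0.5,-0.66,-0.2]
    - [-0.77,-1.0,-0.4]
    - [-0.77,-1.0,-0.4]
  twist:
    - [0,0,0]
    - [0,0,0]
    - [0,0,0]
    - [0,0,0]
  fingers: [100,100,100,100]

```text
time_s: 0.95
tcp_pos: [0.3231, -0.453, 0.3274]
ee_rot: [-2.474, 1.927, -0.013]
force: [1.1, -0.5, 0.2]
grip_width: 0.0873
```

Call:
step_arm:
  xyz:
    - [-0.25,-0.33,0]
    - [-0.5,-0.66,0]
    - [-0.77,-1.0,0]
    - [-0.77,-1.0,0]
  twist:
    - [0,0,0]
    - [0,0,0]
    - [0,0,0]
    - [0,0,0]
  fingers: [100,100,100,100]

```text
time_s: 1.35
tcp_pos: [0.4053, -0.3482, 0.3281]
ee_rot: [-2.482, 1.911, -0.013]
force: [0.3, 0.8, -1.0]
grip_width: 0.0872
```

Call:
step_arm:
  xyz:
    - [-0.25,-0.33,0]
    - [-0.5,-0.66,0]
    - [-0.77,-1.0,0]
    - [-0.77,-1.0,0]
    - [-0.77,-1.0,0]
  twist:
    - [0,0,0]
    - [0,0,0]
    - [0,0,0]
    - [0,0,0]
    - [0,0,0]
  fingers: [100,100,100,100,100]

```text
time_s: 1.85
tcp_pos: [0.4823, -0.2483, 0.3288]
ee_rot: [-2.484, 1.909, -0.012]
force: [-0.5, -1.7, -0.3]
grip_width: 0.0873
```

```bash
python3 - <<'E'
from h import *
from workcell import env
s=env.sense();print(s["time_s"],s["tcp_pos"],s["force"])
I,K,T=grab("wrist","w1")
cv2.imwrite("pics/w1b.png",cv2.resize(I,(800,600),interpolation=2)[:,:,::-1])
E
```

```text
1.85 [ 0.48233877 -0.24826376  0.32878886] [-0.54001914 -1.71388496 -0.33363879]
```

View pics/w1b.png

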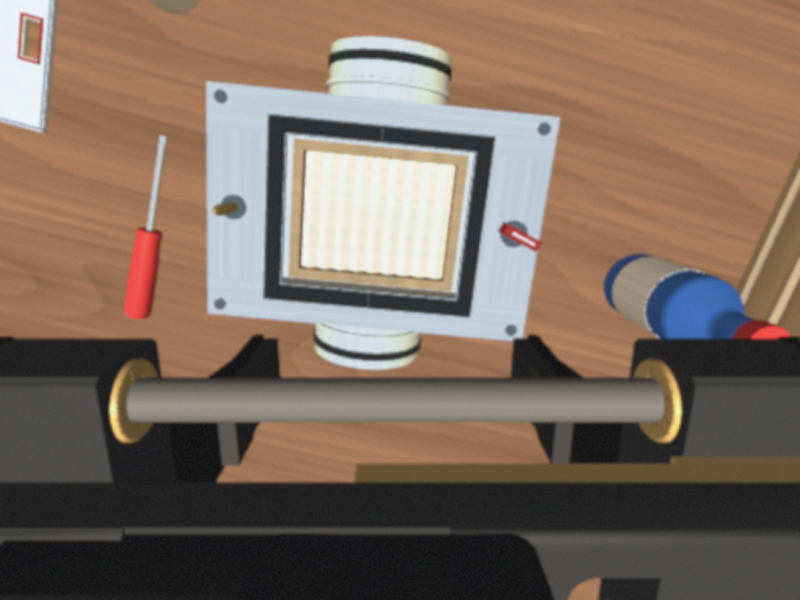

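The wrist view (800x600) puts the pin base at (232,206), the wing at (520,237) with its line running from (507,230) to (538,244), and screws at (220,96), (544,129), (511,330) and (220,303).

```bash
cat > box.py <<'E'
from h import *
def dark_near(I,uv,r=9):
    g=cv2.cvtColor(I,cv2.COLOR_RGB2GRAY).astype(float);x,y=[int(round(t)) for t in uv]
    p=g[y-r:y+r+1,x-r:x+r+1];w=np.clip(p.max()*0.75-p,0,None);w[w<.35*w.max()]=0
    Y,X=np.mgrid[y-r:y+r+1,x-r:x+r+1];return np.array([(w*X).sum(),(w*Y).sum()])/w.sum()
def wing(I,K,T,z=.1685,near=None):
    h=cv2.cvtColor(I,cv2.COLOR_RGB2HSV).astype(int);m=((h[...,0]<8)|(h[...,0]>172))&(h[...,1]>120)&(h[...,2]>70)
    m=cv2.morphologyEx(m.astype(np.uint8),cv2.MORPH_CLOSE,np.ones((5,5)))
    b=min(blobs(m,20),key=lambda b:np.linalg.norm(b[0]-near));x,y,w,hh,a=b[1]
    l=(h[...,1]<110)&(h[...,2]>140);
    sub=np.zeros_like(m);sub[y:y+hh,x:x+w]=1
    hull=cv2.convexHull(np.argwhere((m&sub)>0)[:,::-1].astype(np.int32));hm=np.zeros_like(m);cv2.fillConvexPoly(hm,hull,1)
    hm=cv2.erode(hm,np.ones((2,2)))
    L=np.argwhere(l&(hm>0))[:,::-1]
    P=np.array([plane(q,K,T,z)[:2] for q in L]);c=P.mean(0)
    U,S,V=np.linalg.svd(P-c);e=(P-c)@V[0]
    return b,len(L),c+V[0]*(e.max()+e.min())/2,np.arctan2(V[0,1],V[0,0]),e.max()-e.min(),L.mean(0)
E
python3 - <<'E'
from box import *
I,K,T=load("pics/w1.npz");k=1.5625
sc=[dark_near(I,(x/k,y/k),7) for x,y in[(220,96),(544,129),(511,330),(220,303)]]
P=np.array([plane(u,K,T,.14)[:2] for u in sc]);print(np.round(sc,1).tolist(),P.round(4).tolist())
print("centre",P.mean(0),"yaw from long sides",[np.arctan2(*(d[::-1]))-np.pi/2 for d in(P[0]-P[1],P[3]-P[2])],"short",[np.arctan2(*(d[::-1])) for d in(P[0]-P[3],P[1]-P[2])],[np.linalg.norm(P[i]-P[(i+1)%4]) for i in range(4)])
print("pin tip",plane((216/k,209/k),K,T,.18),"base",plane((232/k,206/k),K,T,.14))
print("wing",wing(I,K,T,near=np.array([520/k,237/k])))
E
```

```text
[[140.8, 61.3], [347.9, 82.1], [329.5, 215.0], [140.4, 194.1]] [[0.5684, -0.0975], [0.6063, -0.3248], [0.4517, -0.3551], [0.4178, -0.1223]]
centre [ 0.51105496 -0.22493559] yaw from long sides [np.float64(0.16514498964816982), np.float64(0.14441699983064238)] short [np.float64(0.1634036056845952), np.float64(0.19359481560856637)] [np.float64(0.23050681388099029), np.float64(0.157538837131569), np.float64(0.23530444127013442), np.float64(0.15259827860938122)]
pin tip [ 0.49645386 -0.12160033  0.18      ] base [ 0.49485236 -0.11885263  0.14      ]
wing ((array([332.76, 151.32]), array([321, 144,  26,  16, 168], dtype=int32)), 59, array([ 0.52960418, -0.32766285]), np.float64(-1.7742817673451916), np.float64(0.019029496229024126), array([335.06779661, 152.50847458]))
```

Call:
step_arm:
  xyz:
    - [0.3,-0.1,0.2]
    - [0.6,-0.2,0.4]
    - [0.89,-0.26,0.6]
    - [0.89,-0.26,0.8]
    - [0.89,-0.26,0.98]
    - [0.89,-0.26,0.98]
    - [0.89,-0.26,0.98]
  twist:
    - [0,0,-0.18]
    - [0,0,-0.36]
    - [0,0,-0.54]
    - [0,0,-0.72]
    - [0,0,-0.9]
    - [0,0,-0.98]
    - [0,0,-0.98]
  fingers: [60,60,60,60,60,60,60]

```text
time_s: 2.6
tcp_pos: [0.5286, -0.3312, 0.2299]
ee_rot: [-3.02, 0.849, -0.012]
force: [-0.8, -0.2, 0.3]
grip_width: 0.053
```

Call:
step_arm:
  xyz:
    - [0,0,0]
    - [0,0,0]
    - [0,0,0]
    - [0,0,0]
  twist:
    - [0,0,-0.18]
    - [0,0,-0.36]
    - [0,0,-0.43]
    - [0,0,-0.43]
  fingers: [60,60,60,60]

```text
time_s: 3.0
tcp_pos: [0.5279, -0.3329, 0.2303]
ee_rot: [-3.121, 0.335, -0.014]
force: [0.2, 0.1, 0.6]
grip_width: 0.0521
```

```bash
python3 - <<'E'
from box import *
from workcell import env
s=env.sense();M=R.from_rotvec(s["ee_rot"]).as_matrix();print(s["time_s"],s["tcp_pos"],s["joints"].round(2),M.round(3),"toolx ang",np.arctan2(M[1,0],M[0,0]))
I,K,T=grab("wrist","w2")
p=proj([.53,-.3277,.1685],K,T);print("pred",p)
h=cv2.cvtColor(I,cv2.COLOR_RGB2HSV).astype(int);m=((h[...,0]<8)|(h[...,0]>172))&(h[...,1]>120)&(h[...,2]>70)
print(blobs(m,20))
w=wing(I,K,T,near=p);print(w)
I1,K1,T1=load("pics/w1.npz");w1=wing(I1,K1,T1,near=np.array([333,151]))
print(tri([(w1[5],K1,T1),(w[5],K,T)]))
x,y=[int(t) for t in p]
cv2.imwrite("pics/w2b.png",cv2.resize(I[max(0,y-100):y+100,x-130:x+130],(780,600),interpolation=2)[:,:,::-1])
E
```

```text
3.0 [ 0.52789415 -0.33288586  0.23025571] [ 0.86  0.42 -0.49  1.64  0.21  1.13  0.1 ] [[ 0.977 -0.212  0.009]
 [-0.212 -0.977  0.001]
 [ 0.008 -0.003 -1.   ]] toolx ang -0.2139962347104172
pred [252.38612145 194.06559987]
[(array([251.9 , 190.03]), array([248, 174,   9,  36, 219], dtype=int32))]
((array([251.92, 191.07]), array([248, 174,   9,  36, 289], dtype=int32)), 86, array([ 0.52963847, -0.32768483]), np.float64(-1.7645484833692868), np.float64(0.01802726870970986), array([251.95348837, 195.15116279]))
(array([ 0.52708687, -0.34000456,  0.1284561 ]), [np.float64(5.940366338188181e-05), np.float64(5.940366338178034e-05)])
```

View pics/w2b.png

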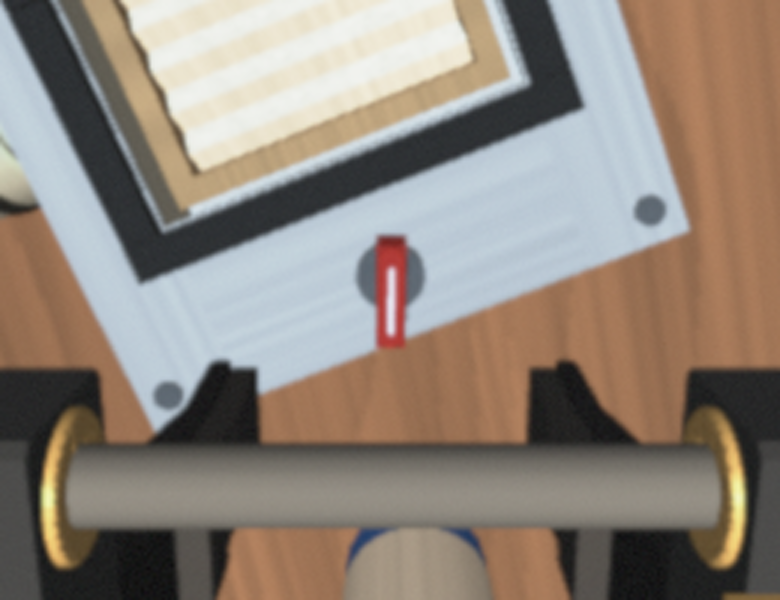

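The close view shows the wing at crop (391,292), upright and lined up with the jaws. Its place is (0.5296,-0.3277), the same from both wrist positions. I'll lower and pinch.

Call:
step_arm:
  xyz:
    - [0,-0.05,0.3]
    - [0,-0.05,0.6]
    - [0,-0.05,0.8]
    - [0,-0.05,0.8]
    - [0,-0.05,0.8]
    - [0,-0.05,0.8]
    - [0,-0.05,0.8]
    - [0,-0.05,0.8]
    - [0,-0.05,0.8]
  twist:
    - [0,0,0]
    - [0,0,0]
    - [0,0,0]
    - [0,0,0]
    - [0,0,0]
    - [0,0,0]
    - [0,0,0]
    - [0,0,0]
    - [0,0,0]
  fingers: [60,60,60,60,0,0,0,0,0]

```text
time_s: 3.95
tcp_pos: [0.53, -0.3278, 0.1509]
ee_rot: [-3.122, 0.336, -0.015]
force: [-0.1, -0.3, -0.0]
grip_width: 0.0202
```

Call:
step_arm:
  xyz:
    - [0,0,0]
    - [0,0,0]
    - [0,0,0]
    - [0,0,0]
    - [0,0,0]
    - [0,0,0]
    - [0,0,0]
    - [0,0,0]
    - [0,0,0]
    - [0,0,0]
  twist:
    - [0,0,0]
    - [0,0,0]
    - [0,0,0]
    - [0,0,0.13]
    - [0,0,0.26]
    - [0,0,0.39]
    - [0,0,0.52]
    - [0,0,0.65]
    - [0,0,0.77]
    - [0,0,0.77]
  fingers: [0,0,0,0,0,0,0,0,0,0]

```text
time_s: 4.95
tcp_pos: [0.5294, -0.3278, 0.1511]
ee_rot: [-2.878, 1.25, -0.012]
force: [-3.6, 0.0, 4.3]
grip_width: 0.0076
```

Call:
step_arm:
  xyz:
    - [0,0,0]
    - [0,0,0]
    - [0,0,0]
    - [0,0,0]
    - [0,0,0]
    - [0,0,0]
    - [0,0,0]
  twist:
    - [0,0,0.13]
    - [0,0,0.26]
    - [0,0,0.39]
    - [0,0,0.52]
    - [0,0,0.65]
    - [0,0,0.77]
    - [0,0,0.77]
  fingers: [0,0,0,0,0,0,0]

```text
time_s: 5.65
tcp_pos: [0.5295, -0.3281, 0.1511]
ee_rot: [-2.376, 2.047, -0.01]
force: [-1.7, -1.0, 1.4]
grip_width: 0.0078
```

```bash
python3 - <<'E'
from h import *
from workcell import env
s=env.sense();M=R.from_rotvec(s["ee_rot"]).as_matrix();print(s["time_s"],s["tcp_pos"],s["grip_width"],s["force"],"toolx ang",np.arctan2(M[1,0],M[0,0]),s["joints"][6])
E
```

```text
5.65 [ 0.52946915 -0.32811024  0.1510551 ] 0.007753229988604019 [-1.74742058 -1.04650002  1.4462694 ] toolx ang -1.422153195842593 -1.0219045517283896
```

Call:
step_arm:
  xyz:
    - [0,0,0]
    - [0,0,0]
    - [0,0,-0.2]
    - [0,0,-0.6]
    - [0,0,-1.0]
    - [0,0,-1.0]
    - [0,0,-1.0]
  twist:
    - [0,0,0]
    - [0,0,0]
    - [0,0,0]
    - [0,0,0]
    - [0,0,0]
    - [0,0,0]
    - [0,0,0]
  fingers: [100,100,100,100,100,100,100]

```text
time_s: 6.35
tcp_pos: [0.5293, -0.3282, 0.252]
ee_rot: [-2.377, 2.045, -0.014]
force: [-0.4, 0.1, -0.3]
grip_width: 0.056
```

Call:
step_arm:
  xyz:
    - [-0.4,0,-0.3]
    - [-0.8,0,-0.6]
    - [-1.0,0,-0.8]
    - [-1.0,0,-0.8]
    - [-1.0,0,-0.8]
  twist:
    - [0,0,0]
    - [0,0,0]
    - [0,0,0]
    - [0,0,0]
    - [0,0,0]
  fingers: [100,100,100,100,100]

```text
time_s: 6.85
tcp_pos: [0.513, -0.2293, 0.3304]
ee_rot: [-2.379, 2.045, -0.012]
force: [-0.2, -0.6, -0.9]
grip_width: 0.0856
```

```bash
python3 - <<'E'
from box import *
from workcell import env
s=env.sense();print(s["time_s"],s["tcp_pos"])
I,K,T=grab("wrist","w3")
p=proj([.5295,-.328,.1685],K,T);w=wing(I,K,T,near=p);print("pred",p,w)
print("pin pred",proj([.4957,-.120,.18],K,T),proj([.4957,-.120,.14],K,T))
for dx in(-1,1):
  for dy in(-1,1):
    q=np.array([.5126,-.224])+R.from_euler('z',.163).as_matrix()[:2,:2]@[dx*.075,dy*.115];print(proj([*q,.14],K,T).round(0))
cv2.imwrite("pics/w3b.png",cv2.resize(I,(800,600),interpolation=2)[:,:,::-1])
E
```

```text
6.85 [ 0.51304252 -0.22930148  0.33038378]
pred [342.77590276 173.06381576] ((array([338.69, 170.48]), array([335, 160,  10,  24, 147], dtype=int32)), 47, array([ 0.52941537, -0.32733365]), np.float64(-3.008571343817365), np.float64(0.018212810051454795), array([342.21276596, 172.63829787]))
pin pred [150.13782698 177.36995325] [161.12758976 170.03449416]
[340. 226.]
[159. 228.]
[348. 103.]
[147. 106.]
```

View pics/w3b.png

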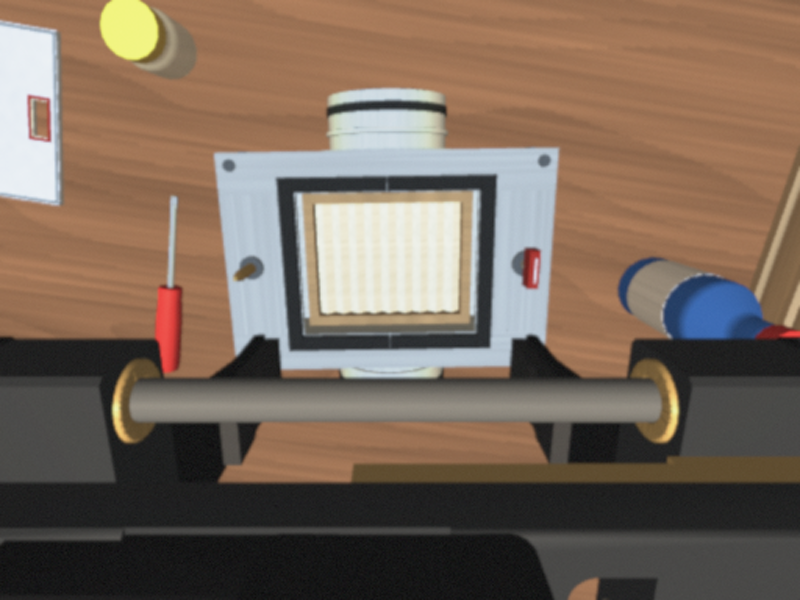

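The wing is now in line at (531,268). The pin tip is at about (237,275), and the gasket's outer corners are at (278,178), (496,175), (492,345) and (290,350). I'll refine the box pose from the gasket and pin in both wrist views.

```bash
python3 - <<'E'
from box import *
k=1.5625;tips=[]
for f,c,pc in(("w1",(380,210),(225,208)),("w3",(388,262),(243,270))):
    I,K,T=load(f"pics/{f}.npz");h=cv2.cvtColor(I,cv2.COLOR_RGB2HSV).astype(int)
    m=(h[...,2]<75).astype(np.uint8);n,l=cv2.connectedComponents(m)
    i=max(range(1,n),key=lambda j:(l==j)[int(c[1]/k)-80:int(c[1]/k)+58,int(c[0]/k)-100:int(c[0]/k)+100].sum())
    hull=cv2.convexHull(np.argwhere(l==i)[:,::-1].astype(np.int32))
    for e in np.arange(2,10,.5):
        q=cv2.approxPolyDP(hull,e,True)[:,0]
        if len(q)==4: break
    P=np.array([plane(u,K,T,.146)[:2] for u in q])
    print(f,len(q),q.tolist(),P.mean(0).round(4),[(round(np.linalg.norm(d),4),round((np.arctan2(d[1],d[0])+np.pi/4)%(np.pi/2)-np.pi/4,3)) for d in np.roll(P,-1,0)-P])
    x,y=int(pc[0]/k),int(pc[1]/k);s=np.zeros_like(m);s[y-12:y+13,x-14:x+14]=1
    b=(h[...,0]>8)&(h[...,0]<28)&(h[...,1]>90)&(s>0);L=np.argwhere(b)[:,::-1];
    t=L[np.argsort(L[:,0])[:4]].mean(0);print("brass",len(L),L.min(0),L.max(0),t,"tip@.18",plane(t,K,T,.18).round(4))
    tips.append((t,K,T))
print("tip tri",tri(tips))
E
```

```text
w1 4 [[315, 89], [299, 201], [170, 189], [173, 75]] [ 0.5122 -0.2239] [(np.float64(0.13), np.float64(0.162)), (np.float64(0.1562), np.float64(0.164)), (np.float64(0.1295), np.float64(0.166)), (np.float64(0.1566), np.float64(0.166))]
brass 106 [130 121] [150 145] [130.  122.5] tip@.18 [ 0.5056 -0.1116  0.18  ]
w3 4 [[316, 113], [312, 221], [186, 222], [178, 115]] [ 0.5124 -0.2236] [(np.float64(0.1301), np.float64(0.166)), (np.float64(0.1564), np.float64(0.158)), (np.float64(0.1292), np.float64(0.164)), (np.float64(0.1562), np.float64(0.164))]
brass 137 [141 160] [162 184] [141.  161.5] tip@.18 [ 0.5116 -0.1093  0.18  ]
tip tri (array([ 0.49549318, -0.08462925,  0.10903633]), [np.float64(2.43851410762802e-05), np.float64(2.4385141076258258e-05)])
```

Box centre is (0.5123,-0.2238) with yaw 0.164, and both the wing and pin positions fit it. On to the panel.

Call:
step_arm:
  xyz:
    - [-0.3,-0.1,0]
    - [-0.6,-0.2,0]
    - [-0.97,-0.25,0]
    - [-0.97,-0.25,0]
    - [-0.97,-0.25,0]
    - [-0.97,-0.25,0]
  twist:
    - [0,0,-0.18]
    - [0,0,-0.36]
    - [0,0,-0.54]
    - [0,0,-0.72]
    - [0,0,-0.9]
    - [0,0,-0.95]
  fingers: [100,100,100,100,100,100]

```text
time_s: 7.5
tcp_pos: [0.5222, -0.132, 0.3272]
ee_rot: [-2.964, 1.039, -0.006]
force: [-0.9, -0.8, 0.1]
grip_width: 0.0873
```

Call:
step_arm:
  xyz:
    - [-0.2,-0.3,0]
    - [-0.4,-0.6,0]
    - [-0.57,-1.0,0]
    - [-0.57,-1.0,0]
    - [-0.57,-1.0,0]
  twist:
    - [0,0,-0.18]
    - [0,0,-0.36]
    - [0,0,-0.54]
    - [0,0,-0.72]
    - [0,0,-0.77]
  fingers: [100,100,100,100,100]

```text
time_s: 8.0
tcp_pos: [0.5399, -0.0183, 0.3248]
ee_rot: [-3.139, 0.102, 0.0]
force: [-0.6, -1.1, 0.1]
grip_width: 0.087
```

Call:
step_arm:
  xyz:
    - [0.1,-0.5,0]
    - [0.15,-1.0,0]
    - [0.15,-1.0,0]
  twist:
    - [0,0,0]
    - [0,0,0]
    - [0,0,0]
  fingers: [100,100,100]

```text
time_s: 8.3
tcp_pos: [0.5608, 0.0873, 0.3227]
ee_rot: [-3.135, 0.087, 0.006]
force: [-0.6, 1.0, 0.4]
grip_width: 0.087
```

Call:
step_arm:
  xyz:
    - [0.1,-0.5,0]
    - [0.15,-1.0,0]
    - [0.15,-1.0,0]
    - [0.15,-1.0,0]
  twist:
    - [0,0,0]
    - [0,0,0]
    - [0,0,0]
    - [0,0,0]
  fingers: [100,100,100,100]

```text
time_s: 8.7
tcp_pos: [0.5811, 0.187, 0.3209]
ee_rot: [-3.135, 0.082, 0.012]
force: [-1.2, -0.6, -0.5]
grip_width: 0.087
```

```bash
python3 - <<'E'
from h import *
from workcell import env
s=env.sense();print(s["time_s"],s["tcp_pos"],s["ee_rot"])
I,K,T=grab("wrist","w4")
cv2.imwrite("pics/w4b.png",cv2.resize(I,(800,600),interpolation=2)[:,:,::-1])
E
```

```text
8.7 [0.581097   0.18700378 0.3208724 ] [-3.13492066  0.08228191  0.01224327]
```

View pics/w4b.png

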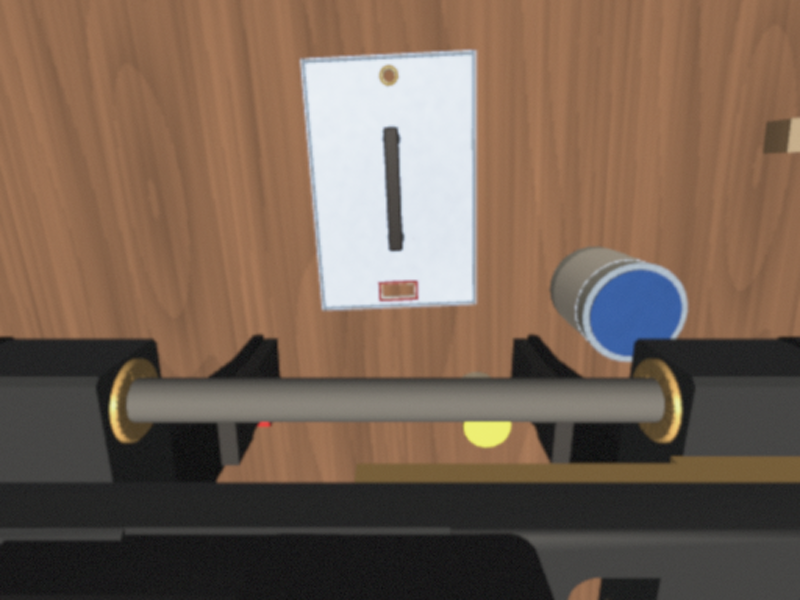

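The panel is in clear view: eyelet at (389,75), slot at (398,291), and the handle from (390,128) to (396,249). The eyelet is towards +y.

```bash
cat > panel.py <<'E'
from h import *
k=1.5625
def meas(I,K,T,zb,cx,cy):
    """zb: height of panel underside; cx,cy: approx panel middle px. returns dict"""
    h=cv2.cvtColor(I,cv2.COLOR_RGB2HSV).astype(int)
    w=((h[...,1]<50)&(h[...,2]>140)).astype(np.uint8);w=cv2.morphologyEx(w,cv2.MORPH_OPEN,np.ones((3,3)))
    n,l,st,c=cv2.connectedComponentsWithStats(w);i=1+np.argmax(st[1:,4])
    hull=cv2.convexHull(np.argwhere(l==i)[:,::-1].astype(np.int32));hm=cv2.fillConvexPoly(np.zeros_like(w),hull,1)
    hi=cv2.erode(hm,np.ones((5,5)))
    q=None
    for e in np.arange(2,12,.5):
        a=cv2.approxPolyDP(hull,e,True)[:,0]
        if len(a)==4: q=a;break
    dk=blobs((h[...,2]<85)&(hi>0),60)
    red=blobs(cv2.morphologyEx((((h[...,0]<9)|(h[...,0]>170))&(h[...,1]>110)&(hi>0)).astype(np.uint8),cv2.MORPH_CLOSE,np.ones((9,9))),15)
    eye=blobs((h[...,0]>8)&(h[...,0]<32)&(h[...,1]>60)&(hi>0),10)
    return q,dk,red,eye
E
python3 - <<'E'
from panel import *
I,K,T=load("pics/w4.npz")
q,dk,red,eye=meas(I,K,T,0,0,0)
print(q,dk,red,eye)
P=np.array([plane(u,K,T,.006)[:2] for u in q]);print("corners mid",P.mean(0),[(round(np.linalg.norm(d),4),round((np.arctan2(d[1],d[0])+np.pi/4)%(np.pi/2)-np.pi/4,3)) for d in np.roll(P,-1,0)-P])
for n,u,z in(("eye",(389/k,75/k),.006),("slot",(398/k,291/k),.006),("hA",(390.5/k,128/k),.05),("hB",(396/k,249/k),.05)):print(n,plane(u,K,T,z))
E
```

```text
[[304 194]
 [206 198]
 [193  37]
 [304  32]] [(array([251.66, 127.53]), array([246,  83,  12,  77, 458], dtype=int32))] [] [(array([248.28,  47.77]), array([243,  42,  12,  13, 112], dtype=int32)), (array([254.42, 184.93]), array([244, 181,  21,   9, 149], dtype=int32))]
corners mid [0.58044488 0.23946975] [(np.float64(0.1636), np.float64(-0.008)), (np.float64(0.2465), np.float64(-0.015)), (np.float64(0.1623), np.float64(-0.014)), (np.float64(0.2455), np.float64(-0.01))]
eye [0.58188408 0.34426886 0.006     ]
slot [0.57961103 0.1332975  0.006     ]
hA [0.58128672 0.29317201 0.05      ]
hB [0.58051525 0.18546055 0.05      ]
```

```bash
cat > go.py <<'E'
from h import *
def go(p,ang,tilt=None):
    """print move (units) to level pose with tool x at world angle ang"""
    from workcell import env
    s=env.sense();M=R.from_rotvec(s["ee_rot"])
    D=R.from_matrix(np.array([[np.cos(ang),np.sin(ang),0],[np.sin(ang),-np.cos(ang),0],[0,0,-1]]))
    print("t",s["time_s"],"tcp",s["tcp_pos"].round(4),"F",s["force"].round(1),"w",round(s["grip_width"],4),"q",s["joints"].round(2))
    print("xyz",(loc(p,s)*10).round(3),"twist",((M.inv()*D).as_rotvec()/(np.pi/4)).round(3),"now ang",round(np.arctan2(M.as_matrix()[1,0],M.as_matrix()[0,0]),4),"toolz",M.as_matrix()[:,2].round(4))
E
python3 -c "
from go import *
go([.5808,.2393,.22],-.012)"
```

```text
t 8.75 tcp [0.5815 0.1849 0.3212] F [-0.1 -0.6 -0.1] w 0.0871 q [ 0.08  0.36 -0.62  1.53  0.21  1.32 -0.61]
xyz [-0.03  -0.539  1.014] twist [-0.005  0.009 -0.056] now ang -0.0557 toolz [-0.0069  0.0044 -1.    ]
```

Call:
step_arm:
  xyz:
    - [-0.03,-0.3,0.3]
    - [-0.03,-0.54,0.7]
    - [-0.03,-0.54,1.0]
    - [-0.03,-0.54,1.0]
    - [-0.03,-0.54,1.0]
  twist:
    - [0,0,-0.05]
    - [-0.005,0.009,-0.056]
    - [-0.005,0.009,-0.056]
    - [-0.005,0.009,-0.056]
    - [-0.005,0.009,-0.056]
  fingers: [100,100,100,100,100]

```text
time_s: 9.25
tcp_pos: [0.5819, 0.2366, 0.2214]
ee_rot: [3.14, -0.024, -0.001]
force: [-0.3, 0.1, 0.8]
grip_width: 0.0869
```

```bash
python3 - <<'E'
from go import *
from panel import *
I,K,T=grab("wrist","w5");I4,K4,T4=load("pics/w4.npz")
q,dk,red,eye=meas(I,K,T,0,0,0);print(q.tolist(),dk,eye)
a=meas(I4,K4,T4,0,0,0)
for e,z in((dk,.05),(eye,.006)):
    for b in e: print(b[0],plane(b[0],K,T,z))
e5=sorted(eye,key=lambda b:b[0][1]);e4=sorted(a[3],key=lambda b:b[0][1])
for x,y in zip(e4,e5): print("tri",tri([(x[0],K4,T4),(y[0],K,T)]))
print("handle tri",tri([(a[1][0][0],K4,T4),(max(dk,key=lambda b:b[1][4])[0],K,T)]))
go([.5808,.2393,.1],-.012)
E
```

```text
[[319, 58], [312, 239], [192, 240], [180, 60]] [(array([250.71, 164.95]), array([245, 119,  12,  95, 927], dtype=int32))] [(array([250.09,  74.92]), array([243,  68,  15,  15, 175], dtype=int32)), (array([251.25, 236.19]), array([239, 233,  26,   7, 161], dtype=int32))]
[250.71 164.95] [0.58038345 0.24386465 0.05      ]
[250.09  74.92] [0.58104907 0.34438867 0.006     ]
[251.25 236.19] [0.57888472 0.13622375 0.006     ]
tri (array([0.58100587, 0.34409842, 0.00894851]), [np.float64(6.78664068517873e-05), np.float64(6.786640685153153e-05)])
tri (array([0.57900547, 0.1346944 , 0.00261919]), [np.float64(0.00016825943964445745), np.float64(0.00016825943964440986)])
handle tri (array([ 0.57910136,  0.22594136, -0.04381286]), [np.float64(0.00021105095317226207), np.float64(0.00021105095317214834)])
t 9.3 tcp [0.5825 0.2374 0.2228] F [0.1 0.5 0.9] w 0.0867 q [-0.01  0.46 -0.62  1.62  0.29  1.14 -0.71]
xyz [-0.019 -0.019  1.227] twist [-0.    -0.003 -0.004] now ang -0.0152 toolz [ 2.1e-03  1.0e-04 -1.0e+00]
```

Call:
step_arm:
  xyz:
    - [-0.02,-0.02,0.4]
    - [-0.02,-0.02,0.8]
    - [-0.02,-0.02,1.0]
    - [-0.02,-0.02,1.0]
    - [-0.02,-0.02,1.0]
  twist:
    - [0,0,0]
    - [0,0,0]
    - [0,0,0]
    - [0,0,0]
    - [0,0,0]
  fingers: [70,60,60,60,60]

```text
time_s: 9.8
tcp_pos: [0.5824, 0.2393, 0.125]
ee_rot: [-3.14, 0.027, -0.008]
force: [-0.6, 0.5, 1.6]
grip_width: 0.0567
```

```bash
python3 -c "
from go import *
go([.5805,.2393,.026],-.012)"
```

```text
t 9.8 tcp [0.5824 0.2393 0.125 ] F [-0.6  0.5  1.6] w 0.0567 q [-0.04  0.56 -0.58  1.72  0.36  0.96 -0.78]
xyz [-0.024  0.001  0.989] twist [-0.002 -0.007 -0.006] now ang -0.0169 toolz [ 0.0053  0.0013 -1.    ]
```

Call:
step_arm:
  xyz:
    - [-0.024,0,0.4]
    - [-0.024,0,0.8]
    - [-0.024,0,0.99]
    - [-0.024,0,0.99]
    - [-0.024,0,0.99]
    - [-0.024,0,0.99]
    - [-0.024,0,0.99]
    - [-0.024,0,0.99]
    - [-0.024,0,0.99]
    - [-0.024,0,0.99]
    - [-0.024,0,0.99]
    - [-0.024,0,0.99]
  twist:
    - [0,-0.007,-0.006]
    - [0,-0.007,-0.006]
    - [0,-0.007,-0.006]
    - [0,-0.007,-0.006]
    - [0,-0.007,-0.006]
    - [0,-0.007,-0.006]
    - [0,-0.007,-0.006]
    - [0,-0.007,-0.006]
    - [0,-0.007,-0.006]
    - [0,-0.007,-0.006]
    - [0,-0.007,-0.006]
    - [0,-0.007,-0.006]
  fingers: [60,60,60,60,60,0,0,0,0,0,0,0]

```text
time_s: 11.0
tcp_pos: [0.5802, 0.2394, 0.026]
ee_rot: [-3.141, 0.019, 0.001]
force: [-1.4, -0.2, 2.9]
grip_width: 0.0132
```

```bash
python3 -c "
from go import *
go([.5805,.2393,.12],-.012)"
```

```text
t 11.0 tcp [0.5802 0.2394 0.026 ] F [-1.4 -0.2  2.9] w 0.0132 q [-0.09  0.67 -0.52  1.79  0.45  0.8  -0.84]
xyz [ 0.002  0.    -0.94 ] twist [-0.001  0.001  0.   ] now ang -0.0119 toolz [-8.e-04  1.e-03 -1.e+00]
```

Gripped: opening 13 mm, TCP where planned. Lifting.

Call:
step_arm:
  xyz:
    - [0,0,-0.1]
    - [0,0,-0.3]
    - [0,0,-0.6]
    - [0,0,-0.9]
    - [0,0,-1.0]
    - [0,0,-1.0]
  twist:
    - [0,0,0]
    - [0,0,0]
    - [0,0,0]
    - [0,0,0]
    - [0,0,0]
    - [0,0,0]
  fingers: [0,0,0,0,0,0]

```text
time_s: 11.6
tcp_pos: [0.581, 0.2397, 0.1273]
ee_rot: [-3.139, 0.019, -0.003]
force: [0.5, 1.1, -4.9]
grip_width: 0.0134
```

Call:
step_arm:
  xyz:
    - [0,0,-0.3]
    - [0,0,-0.6]
    - [0,0,-0.9]
    - [0,0,-1.0]
    - [0,0,-1.0]
  twist:
    - [0,0,0]
    - [0,0,0]
    - [0,0,0]
    - [0,0,0]
    - [0,0,0]
  fingers: [0,0,0,0,0]

```text
time_s: 12.1
tcp_pos: [0.5809, 0.2395, 0.2271]
ee_rot: [-3.139, 0.019, -0.004]
force: [-0.0, 0.6, -3.5]
grip_width: 0.0135
```

```bash
python3 -c "
from go import *
from panel import *
go([.5123,-.2238,.25],.164)
I,K,T=grab('wrist','w6')
q,dk,red,eye=meas(I,K,T,0,0,0);print(q.tolist() if q is not None else q,[(b[0],b[1]) for b in eye])
for b in eye: print(plane(b[0],K,T,.206))
"
```

```text
t 12.1 tcp [0.5809 0.2395 0.2271] F [-0.   0.6 -3.5] w 0.0135 q [-0.01  0.46 -0.62  1.62  0.29  1.15 -0.71]
xyz [-0.629  4.641 -0.241] twist [-0.002 -0.003 -0.224] now ang -0.0122 toolz [ 0.0024  0.0021 -1.    ]
None [(array([252.52,  45.61]), array([237,  28,  32,  35, 788], dtype=int32))]
[0.58308989 0.3441753  0.206     ]
```

Call:
step_arm:
  xyz:
    - [-0.03,0.2,-0.1]
    - [-0.08,0.5,-0.2]
    - [-0.13,0.8,-0.24]
    - [-0.13,0.93,-0.24]
    - [-0.13,0.93,-0.24]
  twist:
    - [0,0,-0.05]
    - [0,0,-0.1]
    - [0,0,-0.15]
    - [0,0,-0.22]
    - [0,0,-0.22]
  fingers: [0,0,0,0,0]

```text
time_s: 12.65
tcp_pos: [0.5653, 0.1421, 0.2467]
ee_rot: [3.13, 0.244, -0.007]
force: [0.9, 0.3, -3.7]
grip_width: 0.0136
```

Call:
step_arm:
  xyz:
    - [-0.09,0.3,0]
    - [-0.19,0.6,0]
    - [-0.28,0.89,0]
  twist:
    - [0,0,0]
    - [0,0,0]
    - [0,0,0]
  fingers: [0,0,0]

```text
time_s: 12.95
tcp_pos: [0.5504, 0.05, 0.245]
ee_rot: [3.131, 0.246, -0.012]
force: [1.0, 0.3, -4.2]
grip_width: 0.0137
```

Call:
step_arm:
  xyz:
    - [-0.09,0.3,0]
    - [-0.19,0.6,0]
    - [-0.28,0.89,0]
  twist:
    - [0,0,0]
    - [0,0,0]
    - [0,0,0]
  fingers: [0,0,0]

```text
time_s: 13.25
tcp_pos: [0.5357, -0.0421, 0.2434]
ee_rot: [-3.131, -0.246, 0.017]
force: [1.1, -0.8, -4.5]
grip_width: 0.0136
```

Call:
step_arm:
  xyz:
    - [-0.09,0.3,0]
    - [-0.19,0.6,0]
    - [-0.28,0.89,0]
    - [-0.28,0.89,0]
  twist:
    - [0,0,0]
    - [0,0,0]
    - [0,0,0]
    - [0,0,0]
  fingers: [0,0,0,0]

```text
time_s: 13.65
tcp_pos: [0.5206, -0.1391, 0.2414]
ee_rot: [3.132, 0.234, -0.022]
force: [0.1, 0.1, -3.9]
grip_width: 0.0136
```

```bash
python3 -c "
from go import *
go([.5123,-.2238,.25],.164)"
```

```text
t 13.65 tcp [ 0.5206 -0.1391  0.2414] F [ 0.1  0.1 -3.9] w 0.0136 q [ 0.64  0.29 -0.57  1.8   0.17  1.12  0.17]
xyz [-0.209  0.826 -0.083] twist [-0.001  0.018 -0.019] now ang 0.1493 toolz [-0.0142 -0.0017 -0.9999]
```

Call:
step_arm:
  xyz:
    - [-0.07,0.3,-0.03]
    - [-0.14,0.6,-0.06]
    - [-0.209,0.826,-0.083]
    - [-0.209,0.826,-0.083]
    - [-0.209,0.826,-0.083]
    - [-0.209,0.826,-0.083]
  twist:
    - [0,0.01,-0.01]
    - [0,0.018,-0.019]
    - [0,0.018,-0.019]
    - [0,0.018,-0.019]
    - [0,0.018,-0.019]
    - [0,0.018,-0.019]
  fingers: [0,0,0,0,0,0]

```text
time_s: 14.25
tcp_pos: [0.5127, -0.2214, 0.2491]
ee_rot: [-3.128, -0.262, 0.002]
force: [-0.0, 0.8, -4.2]
grip_width: 0.0136
```

```bash
python3 -c "
from go import *
from panel import *
go([.5123,-.2238,.22],.164)
I,K,T=grab('wrist','w7');Is,_,_=grab('side','s7');Ic,_,_=grab('scene','c7')
for n,p in (('eye',[.4952,-.1202,.226+.0]),('tip',[.4952,-.1202,.18]),('slot',[.5294,-.3274,.226])):print(n,proj(p,K,T))
a=cv2.resize(I[0:240],(600,281));b=cv2.resize(Is[80:230,250:400],(300,300),interpolation=2);c=cv2.resize(Ic[160:310,120:270],(300,300),interpolation=2)
cv2.imwrite('pics/m7.png',np.vstack([a,np.hstack([b,c])])[:,:,::-1])
"
```

```text
t 14.25 tcp [ 0.5127 -0.2214  0.2491] F [-0.   0.8 -4.2] w 0.0136 q [ 0.76  0.3  -0.53  1.76  0.17  1.13  0.34]
xyz [-0.008  0.024  0.291] twist [-0.003  0.001  0.004] now ang 0.1669 toolz [-0.0013  0.0025 -1.    ]
eye [250.17622737  49.84010372]
tip [250.80737759  61.83275794]
slot [249.95681257 351.63533545]
```

View pics/m7.png

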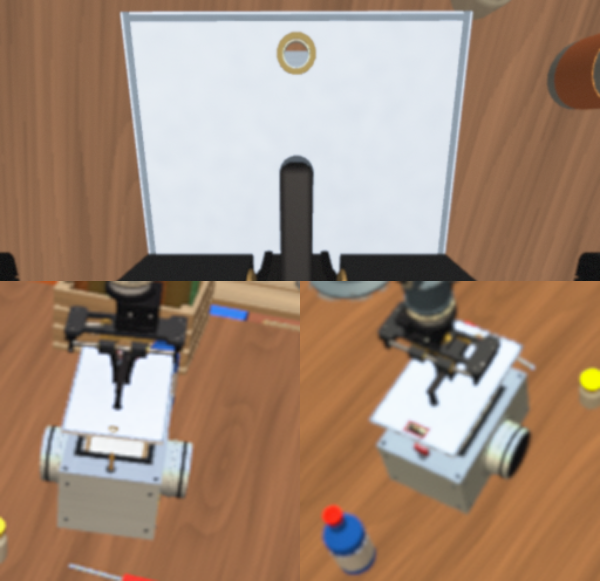

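The panel hangs level over the box. In the wrist image the eyelet is at about (252,45) in full-image pixels, and the frame edge shows through it. I'll measure the ring exactly.

```bash
cat > eye.py <<'E'
from go import *
def eye(I,K,T,z):
    h=cv2.cvtColor(I,cv2.COLOR_RGB2HSV).astype(int)
    m=(h[...,0]>12)&(h[...,0]<30)&(h[...,1]>70);m[:, :200]=0;m[:,300:]=0
    y0=proj([0.4952,-.1202,z],K,T)[1];y0=int(max(0,y0));m[y0+35:]=0;m[:max(0,y0-35)]=0
    # ring on white: restrict to hull-filled white surroundings
    w=((h[...,1]<45)&(h[...,2]>150)).astype(np.uint8);wd=cv2.dilate(w,np.ones((7,7)))
    m=(m&(wd>0)).astype(np.uint8);cs,_=cv2.findContours(m,cv2.RETR_EXTERNAL,cv2.CHAIN_APPROX_NONE)
    c=max(cs,key=lambda c:cv2.contourArea(cv2.convexHull(c)));e=cv2.fitEllipse(cv2.convexHull(c))
    return e,plane(e[0],K,T,z)
E
python3 -c "
from eye import *
I,K,T=load('pics/w7.npz')
e,p=eye(I,K,T,.229);print(e,p)
import numpy as np
t=np.array([.5127,-.2214]);a=.1669;print('expected',t+.105*np.array([-np.sin(a),np.cos(a)]))
"
```

```text
((252.5429229736328, 44.92875289916992), (32.28968048095703, 35.271018981933594), 179.90260314941406) [ 0.49621245 -0.11797034  0.229     ]
expected [ 0.49525675 -0.11785903]
```

Call:
step_arm:
  xyz:
    - [-0.01,0.025,0.15]
    - [-0.01,0.025,0.3]
    - [-0.01,0.025,0.37]
    - [-0.01,0.025,0.37]
    - [-0.01,0.025,0.37]
  twist:
    - [0,0,0]
    - [0,0,0]
    - [0,0,0]
    - [0,0,0]
    - [0,0,0]
  fingers: [0,0,0,0,0]

```text
time_s: 14.9
tcp_pos: [0.5125, -0.2246, 0.2132]
ee_rot: [-3.13, -0.262, -0.001]
force: [0.1, -0.7, -3.7]
grip_width: 0.0137
```

```bash
python3 -c "
from eye import *
I,K,T=grab('wrist','w8')
go([.5120,-.2238,.19],.167)
from workcell import env
z=env.sense()['tcp_pos'][2]-.020
e,p=eye(I,K,T,z);print(e,p);print('tip pred px',proj([.4952,-.1202,.18],K,T))
x,y=[int(t) for t in e[0]];y0=max(0,y-40)
Is,_,_=grab('side','s8');Ic,_,_=grab('scene','c8')
cr=cv2.resize(I[y0:y0+80,x-40:x+40],(500,500),interpolation=2)
b=cv2.resize(Is[115:185,265:335],(250,250),interpolation=2);c=cv2.resize(Ic[215:265,155:205],(250,250),interpolation=2)
cv2.imwrite('pics/m8.png',np.hstack([cr,np.vstack([b,c])])[:,:,::-1]);print(x-40,y0)
"
```

```text
t 14.95 tcp [ 0.5127 -0.2247  0.2135] F [-0.   0.2 -3.9] w 0.0135 q [ 0.76  0.34 -0.53  1.8   0.19  1.06  0.33]
xyz [-0.006 -0.01   0.235] twist [-0.001 -0.001 -0.   ] now ang 0.1667 toolz [ 8.e-04  7.e-04 -1.e+00]
((252.51405334472656, 44.92314529418945), (32.379302978515625, 35.24119186401367), 179.44619750976562) [ 0.4960789  -0.12130513  0.19346649]
tip pred px [251.40790773  47.21885187]
212 4
```

View pics/m8.png

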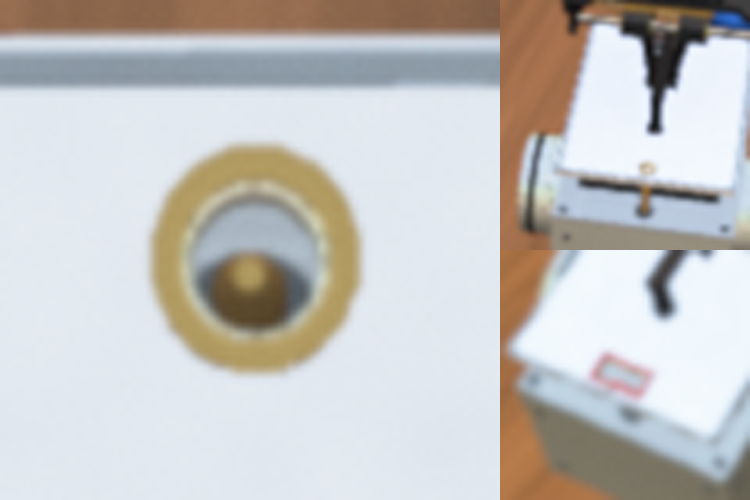

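Through the eyelet the pin tip sits at crop (250,275), which is pixel (252,48). That is within about 1 mm of the hole axis once height is allowed for. I'll nudge by about 0.6 mm and lower slowly.

Call:
step_arm:
  xyz:
    - [-0.004,-0.007,0.0]
    - [-0.004,-0.007,0.08]
    - [-0.004,-0.007,0.16]
    - [-0.004,-0.007,0.24]
    - [-0.004,-0.007,0.3]
    - [-0.004,-0.007,0.36]
    - [-0.004,-0.007,0.36]
    - [-0.004,-0.007,0.36]
  twist:
    - [0,0,0]
    - [0,0,0]
    - [0,0,0]
    - [0,0,0]
    - [0,0,0]
    - [0,0,0]
    - [0,0,0]
    - [0,0,0]
  fingers: [0,0,0,0,0,0,0,0]

```text
time_s: 15.85
tcp_pos: [0.5123, -0.2242, 0.1774]
ee_rot: [-3.13, -0.261, -0.001]
force: [-0.9, 0.0, -4.3]
grip_width: 0.0137
```

```bash
python3 -c "
from eye import *
I,K,T=grab('wrist','w9')
go([.5123,-.2241,.170],.167)
from workcell import env
s=env.sense();z=s['tcp_pos'][2]-.020;print(s['ft_torque'])
e,p=eye(I,K,T,z);print(e,p)
"
```

```text
t 15.9 tcp [ 0.5124 -0.2243  0.1777] F [ 0.1 -0.2 -4.2] w 0.0136 q [ 0.74  0.37 -0.52  1.84  0.22  0.98  0.3 ]
xyz [-0.001 -0.002  0.077] twist [-0.    -0.002 -0.001] now ang 0.1665 toolz [ 1.4e-03  4.0e-04 -1.0e+00]
[ 0.01952799 -0.10029473 -0.00047908]
((252.5429229736328, 44.92875289916992), (32.28968048095703, 35.271018981933594), 179.90260314941406) [ 0.49585122 -0.12093526  0.15773461]
```

No resistance on the way down: force is still just the panel's weight, and the underside is at about 151.5 mm. Now pressing.

Call:
step_arm:
  xyz:
    - [0,0,0.03]
    - [0,0,0.05]
    - [0,0,0.06]
    - [0,0,0.07]
    - [0,0,0.08]
    - [0,0,0.09]
    - [0,0,0.09]
    - [0,0,0.09]
  twist:
    - [0,0,0]
    - [0,0,0]
    - [0,0,0]
    - [0,0,0]
    - [0,0,0]
    - [0,0,0]
    - [0,0,0]
    - [0,0,0]
  fingers: [0,0,0,0,0,0,0,0]

```text
time_s: 16.7
tcp_pos: [0.5125, -0.2243, 0.1699]
ee_rot: [3.13, 0.261, 0.002]
force: [-3.0, 0.8, 6.0]
grip_width: 0.0136
```

```bash
python3 -c "
from go import *
go([.5123,-.2241,.168],.167)
from workcell import env
s=env.sense();M=R.from_rotvec(s['ee_rot']).as_matrix();print('tool torque',M.T@s['ft_torque'])
"
```

```text
t 16.7 tcp [ 0.5125 -0.2243  0.1699] F [-3.   0.8  6. ] w 0.0136 q [ 0.74  0.38 -0.51  1.85  0.22  0.97  0.3 ]
xyz [-0.002 -0.002  0.019] twist [ 0.001 -0.002 -0.001] now ang 0.1665 toolz [ 1.5e-03 -3.0e-04 -1.0e+00]
tool torque [ 0.28369421 -0.75884488  0.02367024]
```

Call:
step_arm:
  xyz:
    - [0,0,0.015]
    - [0,0,0.025]
    - [0,0,0.035]
    - [0,0,0.035]
    - [0,0,0.035]
  twist:
    - [0,0,0]
    - [0,0,0]
    - [0,0,0]
    - [0,0,0]
    - [0,0,0]
  fingers: [0,0,0,0,0]

```text
time_s: 17.2
tcp_pos: [0.5125, -0.2243, 0.1688]
ee_rot: [3.129, 0.261, 0.002]
force: [-5.9, 1.6, 12.9]
grip_width: 0.0131
```

```bash
python3 -c "
from eye import *
I,K,T=grab('wrist','wa');Is,_,_=grab('side','sa');Ic,_,_=grab('scene','ca')
go([.5123,-.2241,.167],.167)
from workcell import env
s=env.sense();M=R.from_rotvec(s['ee_rot']).as_matrix();print('tool torque',M.T@s['ft_torque'])
x,y=252,45;y0=0
cr=cv2.resize(I[y0:y0+90,x-40:x+40],(480,540),interpolation=2)
b=cv2.resize(Is[115:185,265:335],(270,270),interpolation=2);c=cv2.resize(Ic[210:270,150:210],(270,270),interpolation=2)
cv2.imwrite('pics/ma.png',np.hstack([cr,np.vstack([b,c])])[:,:,::-1])
"
```

```text
t 17.35 tcp [ 0.5125 -0.2243  0.1688] F [-6.1  2.5 12.5] w 0.0139 q [ 0.74  0.38 -0.51  1.85  0.23  0.96  0.29]
xyz [-0.002 -0.003  0.018] twist [ 0.002 -0.002 -0.001] now ang 0.1663 toolz [ 0.0016 -0.0017 -1.    ]
tool torque [ 0.57347228 -1.2287533  -0.01010984]
```

View pics/ma.png

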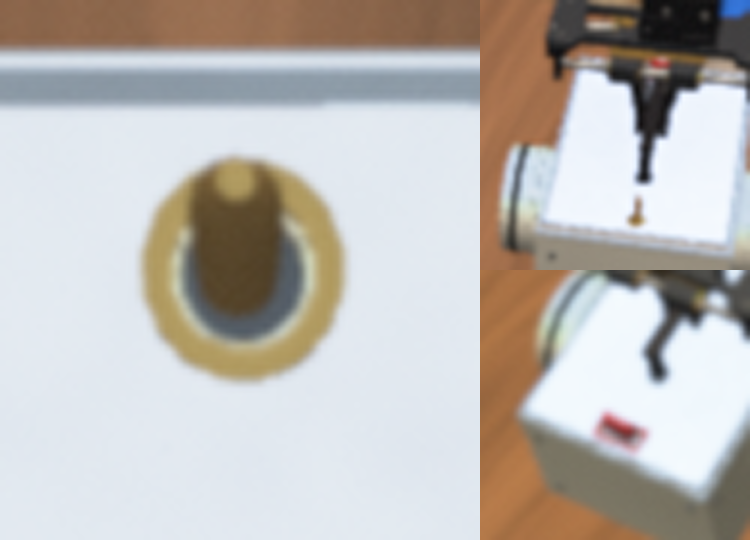

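The pin comes up through the eyelet centred (crop (237,240) against the ring at (243,268)), and the wing fills the red slot. Panel force is about 17 N, so roughly 3.1 mm of squeeze. I'll push slightly more for margin and check that it holds steady.

Call:
step_arm:
  xyz:
    - [0,0,0.025]
    - [0,0,0.03]
    - [0,0,0.03]
    - [0,0,0.03]
    - [0,0,0.03]
    - [0,0,0.03]
    - [0,0,0.03]
    - [0,0,0.03]
  twist:
    - [0.002,0,0]
    - [0.002,0,0]
    - [0.002,0,0]
    - [0.002,0,0]
    - [0.002,0,0]
    - [0.002,0,0]
    - [0.002,0,0]
    - [0.002,0,0]
  fingers: [0,0,0,0,0,0,0,0]

```text
time_s: 18.15
tcp_pos: [0.5125, -0.2243, 0.1684]
ee_rot: [3.129, 0.261, 0.002]
force: [-7.4, 2.1, 14.8]
grip_width: 0.0138
```

```bash
python3 -c "
from go import *
from workcell import env
from eye import eye
for i in range(2):
    I,K,T=grab('wrist','wb%d'%i)
    go([.5123,-.2241,.167],.167)
s=env.sense();M=R.from_rotvec(s['ee_rot']).as_matrix();print('tool torque',M.T@s['ft_torque'],'tool F',M.T@s['force'],abs(s['joint_vel']).max())
# panel far (+y) edge corners: level about y check
h=cv2.cvtColor(I,cv2.COLOR_RGB2HSV).astype(int);w=((h[...,1]<45)&(h[...,2]>150)).astype(np.uint8);w[215:]=0
a=np.argwhere(w[60:200].sum(1)>0)+60
for r in (60,120,180):
    c=np.flatnonzero(w[r]);A=plane((c.min(),r),K,T,.149);B=plane((c.max(),r),K,T,.149);print(r,c.min(),c.max(),'apparent width at z=.149',np.linalg.norm(A-B).round(4))
"
```

```text
t 18.2 tcp [ 0.5125 -0.2243  0.1684] F [-6.8  1.2 14.9] w 0.0135 q [ 0.74  0.38 -0.51  1.85  0.23  0.96  0.29]
xyz [-0.002 -0.003  0.014] twist [ 0.002 -0.001 -0.001] now ang 0.1661 toolz [ 0.0013 -0.0016 -1.    ]
t 18.25 tcp [ 0.5125 -0.2243  0.1684] F [-6.8  2.6 15.2] w 0.014 q [ 0.74  0.38 -0.51  1.85  0.23  0.96  0.29]
xyz [-0.002 -0.003  0.014] twist [ 0.002 -0.001 -0.001] now ang 0.166 toolz [ 0.0012 -0.0016 -1.    ]
tool torque [ 0.70345339 -1.39304291  0.00415575] tool F [ -6.27266966  -3.61553333 -15.22559819] 0.0022497593055130333
60 107 397 apparent width at z=.149 0.1644
120 114 390 apparent width at z=.149 0.1644
180 77 426 apparent width at z=.149 0.219
```

```bash
python3 -c "
from workcell import env
print(env.close_job())"
```

```text
the job is handed in; nothing more can be done
None
```

The panel is on the filter box and was still gripped and pressed level when I handed the job in at about 18.3 s. No verdict came back.

I pinched the red wing and turned it about 1.2 rad. I then picked the panel up by its handle and lowered it over the pin and wing.

**Last checks before hand-in:**
- **Wing:** the line on top read 0.133 rad and the jaws 0.149 rad, against a box yaw of 0.164 rad. That leaves it about 0.02–0.03 rad off line. I did not re-measure the angle after the panel went on, but the scene view shows red filling the slot.
- **Pin:** it comes up through the eyelet, and I estimate it under 1 mm from centre.
- **Gasket squeeze:** about 3.5 mm from the force (15 N push plus panel weight) and about 3.6 mm from the tool height. That puts the panel's underside about 2.5 mm above the frame.
- **Level:** tool tilt is about 2 mrad, and the panel's width looks the same at the two places I measured near the pin end. The two gasket halves could only be inferred from this, not measured separately.
- **Steadiness:** joint speeds were near zero (at most 0.002 rad/s).

**What disagreed or stayed unexplained:**
- Several height estimates from two views were poor. For the wing top, the pin tip and the handle, the camera positions were too close together or the masks were biased. I used the given heights there, which matched the known sizes and positions.
- A sideways force of about 7 N built up with the press. I think it is gasket friction, since the pin showed clear of the eyelet's rim; I did not check for wing contact in the slot.

I planned the moves to stay clear of the other things on the bench, but did not check them again afterwards.

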